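# Prove the clamp screw of the receiver cradle

## Robot

A 6-joint arm with a two-finger parallel gripper is mounted at the origin on the work surface. World frame = base frame: x ahead of the robot, y to its left, z up, the work surface at z = 0. Lengths are in m, angles in rad, forces in N, time in s.
With the tool pointing down it reaches from about 0.325 to 0.9 m from the base axis. Payload 6.1 kg.
Tool frame: the origin (TCP) lies at the very end of the fingers, on their centre line; the grasp point (between the pads) lies 19 mm behind it (env.grasp_offset is the x of the grasp point in the tool frame, in m); x points along the fingers, y is the direction in which the jaws open and shut, and the axes are right-handed (so a half turn about x gives the same grasp; the last joint's range is limited). The gripper opens to 87 mm and grips with 3 to 60 N. Pads are 19 mm wide; open, the fingers measure 117 mm over their backs; the gripper's body (75 mm by 190 mm) begins 51 mm behind the grasp point.
Start: joints at [1.068, 0.22, 1.526, -0, 1.395, -0.126], TCP at [0.23, 0.581, 0.223] pointing down, gripper open.
Joint ranges: [-2.98, 2.98], [-0.91, 2.08], [0.09, 2.57], [-1.24, 4.39], [0.2, 2.65], [-2.68, 2.68]. Speed limits (rad/s): [2.57, 2.57, 3.01, 3.14, 3.14, 3.14].

## Interface

Orientations are given as a unit quaternion [x, y, z, w].
In Python, from plant import env, vision, ticket gives the robot as it stands.
- The arm moves only by the tool arm_command, never from a script. Its argument "series" is one flat list of numbers, 7 for each row, row after row: the shift along the tool's x, y, z each as a share of 0.3 m, from -1 to 1, then the turn, a rotation vector about the tool's x, y, z each as a share of 180 degrees, from -1 to 1, then the closure, from 0 (fully open) to 1 (shut). A call has 1 to 8 rows; each row is the pose to reach, as a shift and turn from the pose measured when the call began, along the tool's axes at that moment, turning the shorter way round; what a row does not reach only later rows make up. A row lasts 1/10 s, in which the tool goes at most 50 mm and 8.59 degrees, less where a joint would pass 70% of its speed; a pose out of reach is approached as far as the arm can. A call with a number of a shift or a turn outside -1 to 1 is refused whole. A call with a gripper value outside its range is refused whole. The fingers move at their own pace and stop on an object; "grip_force" is the grip in N (left out, the last holds). Time passes only in rows, so rows that repeat a pose let the fingers close. It gives the time, the measured TCP pose, the force and the opening at its end, in the units of the state.
- env.state(): the state, without advancing time (a new reading comes with each control period).
- vision.read_camera(name): name is "scene" or "side" or "wrist"; returns a dict with "image" (420x560x3 uint8, blue, green, red), "fx", "fy", "cx", "cy" (pixels), "R" (3x3) and "t" (3): a world point X has camera coordinates R X + t; the wrist camera has in their place "tool_from_camera" (4x4, takes a point from camera to tool coordinates, whose origin is the TCP and whose axes are the tool frame's). Camera axes: x right, y down, z forward; pixel columns grow to the right and rows downward; lengths in m; the calibration is good to about 2 mm. A picture is of the moment at which its call begins: read the wrist's pose just before it. There is no depth.
- ticket.close_job(): hands the job in, once; it reports no verdict.
The state is a dict: "time": time; "qpos": joint angles; "joint_velocities": joint speeds; "joint_efforts": joint torques, N m; "tool_pos": TCP position; "tcp_rot": TCP orientation; "ft_force": force on the tool from outside, world axes, zero at the start; "moment": the same for the moment, N m; "grip_width": finger opening in m.
Only numpy, scipy, OpenCV 4.12 (cv2) and the standard library are available. Lean on these libraries where they do the work, as an engineer would, in place of code of your own. Each camera call takes 0.05 s, during which the arm holds its last target. There are 200 camera calls.

## Task

Turn the red lever clockwise until the clamp screw seats with its brass dog in front of the aluminium block, then load the seated screw to 0.8 N m and hold that steadily for two seconds, never going above 1 N m, as the thread would strip. Let go of the lever, then check that the block is held: pull its orange fin straight towards the dog until the block bears firmly on it (a pull of about 12 N) and keep pulling for a second. Let go, leaving the screw seated and the block upright in its pocket, and leave everything else alone.

Things in the scene. Friction and masses are not known exactly. Their poses are not given: they have to be found in the camera images.
- cradle: Fixed cradle: black base plate 250 x 260 x 10 mm (170 mm in front of the origin to 80 mm behind) with blue side rails and back stop (35 mm above the table) round the block. Origin: on the table under the middle of the block's pocket. Its -x axis points out of the pocket's open front to the clamp screw, roughly towards the robot; z up.
- screw_axis (a point): Point on the vertical axis of the clamp screw, 92 mm above the table (the height at which to take the lever's post); 83 mm along the cradle's -x from its origin. The axis does not move.
- lever_post (a point): Middle of the upright round red post on the end of the screw's red lever: 16 mm in diameter, 65 mm from the screw axis, top 110 mm and this point 92 mm above the table. The flat lever arm (14 mm wide, top 72 mm above the table) runs below it to the screw. The post circles the screw axis: pushed clockwise seen from above, it tightens.
- screw (a joint): Clamp screw angle, rad, growing clockwise from above (tightening). Turns with 0.18 N m of friction (3 N at the post) up to its hard seat at 1.2; starts 0.45 to 1.0 rad short of it. Stays where left. At 1.2 the lever points from the axis midway between the cradle's -x and -y, and the dog along the cradle's +x at the block.
- lever: The red torque lever with its post on top of the screw, turning with it but for its springy twist. Origin: on the screw axis, on the table. With the screw at 1.2 its axes are parallel to the cradle's and the post stands at (-46, -46) mm.
- twist (a joint): Springy twist of the red lever on the screw, rad, clockwise positive: the torque on the lever divided by 60 N m per rad (0.8 N m twists it 0.013 rad, about 1 mm at the post, too little to see); 0 when let go.
- dog: The turning screw, steel, with the brass dog at its foot: a bar 16 mm wide, 20 to 34 mm above the table, reaching 40 mm from the screw axis along this body's +x. Origin: on the screw axis, on the table. With the screw at 1.2 its end stands 3 mm in front of the block's front face and keeps the block in.
- block: Loose aluminium block, 80 x 70 x 40 mm, 0.35 to 0.65 kg, in the cradle's pocket (1.5 mm play to rails and back stop) on the 10 mm base plate. Four amber vials stand 10 mm out of its top (27 mm fore and aft, 25 mm left and right of the middle). Origin: centre of its underside; axes parallel to the cradle's. Sliding it takes about 2 to 7 N.
- fin_grip (a point): Where to take the block's orange upright fin: 12 mm thick (along the block's x), 50 mm wide (along y), 35 mm tall above the block's top; this point lies in its middle, 62 mm above the block's underside and 72 mm above the table; the fin's top is 85 mm above the table.
- spare_vial: Bystander: amber vial with a white cap, 24 mm wide, 57 mm tall, on the cradle's base plate to the left behind the pocket. Origin under it.
- spirit_bottle: Bystander: black plastic bottle, 84 mm wide, 250 mm tall, right side. Origin under it.
- beaker: Bystander: glass beaker, 70 mm wide, 90 mm tall, right side. Origin under it.
- jar: Bystander: amber jar with a white cap, 60 mm wide, 80 mm tall, left side. Origin under it.
- spatula: Bystander: spatula 200 mm long lying on the left.
- joint_clip: Bystander: green ring clip, 44 mm wide, 12 mm tall, on the right near the robot. Origin under it.
- stopper: Bystander: cork stopper 36 mm wide, 38 mm tall, on the right. Origin under it.
There are look-alikes about, which are no part of the job. Leave any pink or purple look-alike of the block alone.

How it is judged:
By the outcome, as a careful person would: the job done as asked, in the order asked, and still so for the second after the job is handed in, with the robot touching nothing.
It also fails if it takes over 72 s, if anything falls off the work surface, if the arm or the gripper's body presses on something with over 40 N, if the wrist force passes 120 N, or if a joint passes its speed limit or range.

## Working session

There is one attempt and no reset: what is moved stays moved. The work goes in short steps, Python scripts to look and compute and a tool call to move; the robot and the scene stay as the last step left them, time stands still between calls to the robot, and variables do not carry over. Pictures are saved under pics/ and viewed, about 8 in all and at most 12, crops included, and the job is handed in when it is done.

Besides the shell and the picture viewer there is one more tool, called as name(argument=value, ...) on one line, values as JSON. arm_command: Moves the arm, as the interface text tells. Its arguments: {"type":"object","properties":{"series":{"type":"array","items":{"type":"number"}},"grip_force":{"type":"number"}},"required":["series"]}

```bash
ls; mkdir -p pics
python3 - <<'E'
from plant import env, vision
import cv2
print(env.state(), env.grasp_offset)
for n in ("scene","side"):
    c=vision.read_camera(n); cv2.imwrite(f"pics/{n}0.png",c["image"]); print(n,c["fx"],c["cx"],c["cy"],c["R"],c["t"])
E
```

```text
pics
{'time': 0.0, 'qpos': array([ 1.06788009e+00,  2.21214730e-01,  1.52761180e+00, -4.57366683e-05,
        1.39467638e+00, -1.26071097e-01]), 'joint_velocities': array([-0.00017288,  0.00071071, -0.00080893, -0.00084383,  0.00013129,
        0.00181537]), 'joint_efforts': array([ 5.03084939e-04, -4.94580066e+01, -3.87393272e+01,  6.99825981e-02,
        5.69022156e-02, -2.20907091e-04]), 'tool_pos': array([0.22969561, 0.58060054, 0.22144394]), 'tcp_rot': array([ 0.13179787,  0.69478564, -0.13309222,  0.69439808]), 'ft_force': array([ 0.81765347, -0.47280471, -1.02190314]), 'moment': array([0.00191571, 0.04493887, 0.02529764]), 'grip_width': 0.08702880067855824} -0.0187
scene 395.58972703069225 284.8164595984854 204.51897843376938 [[ 0.87652501  0.48134255  0.00364186]
 [ 0.33785209 -0.60980446 -0.71693409]
 [-0.34287006  0.62964106 -0.69713145]] [-0.46539186 -0.12578993  1.46327799]
side 514.3359847062144 280.4454047902127 208.16257683228088 [[ 0.90724264 -0.420411   -0.01286006]
 [-0.29265836 -0.6090033  -0.73720151]
 [ 0.3020958   0.67258425 -0.67555056]] [-0.47664137  0.22444686  1.37066025]
```

View pics/scene0.png

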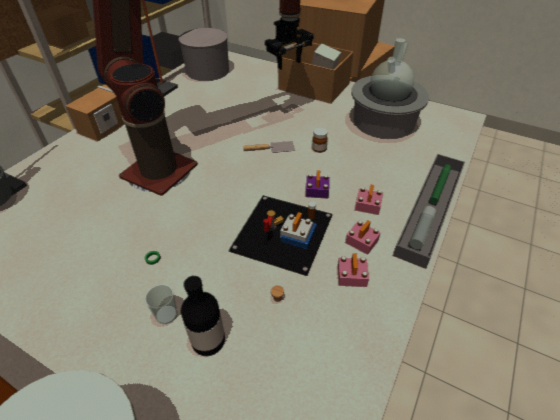

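View pics/side0.png

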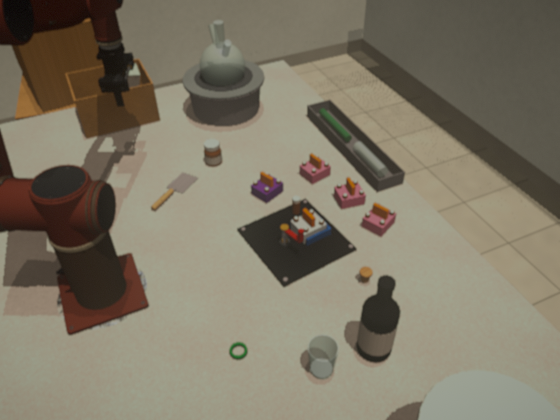

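Scene picture: the black cradle plate spans about (235–330, 198–268), with the block at (298,228), orange fin (297,222) and red lever post near (268,222). Side picture: plate (240–352, 200–278), block (310,228), red lever (293,236).

```bash
cat > h.py <<'E'
import cv2, numpy as np
from plant import env, vision
from scipy.spatial.transform import Rotation as Ro
def ray(c,p,z):
    """pixels (N,2) -> world points on plane z; c has R,t"""
    p=np.atleast_2d(p).astype(float)
    d=np.c_[(p[:,0]-c["cx"])/c["fx"],(p[:,1]-c["cy"])/c["fy"],np.ones(len(p))]@c["R"]
    o=-c["R"].T@c["t"]
    return o+d*((z-o[2])/d[:,2])[:,None]
def proj(c,X):
    q=np.atleast_2d(X)@c["R"].T+c["t"]; return np.c_[c["fx"]*q[:,0]/q[:,2]+c["cx"],c["fy"]*q[:,1]/q[:,2]+c["cy"]]
def cam(n):
    s=env.state(); c=vision.read_camera(n)
    if n=="wrist":
        T=np.eye(4);T[:3,:3]=Ro.from_quat(s["tcp_rot"]).as_matrix();T[:3,3]=s["tool_pos"]
        W=np.linalg.inv(T@np.array(c["tool_from_camera"])); c["R"],c["t"]=W[:3,:3],W[:3,3]
    return c
def move(X,R=None):
    """print shares to reach tool pos X with rotation matrix R"""
    s=env.state();R0=Ro.from_quat(s["tcp_rot"])
    d=R0.inv().apply(np.array(X)-s["tool_pos"])/0.3
    r=(R0.inv()*(Ro.from_matrix(R) if R is not None else R0)).as_rotvec()/np.pi
    print("move",np.round(d,4),np.round(r,4), "pos",s["tool_pos"].round(4),"t",s["time"])
E
python3 - <<'E'
from h import *
out=[]
for n,roi in (("scene",(215,180,130,105)),("side",(225,185,140,110))):
    c=cam(n); im=c["image"]; x,y,w,h=roi
    m=np.zeros(im.shape[:2],np.uint8); m[y:y+h,x:x+w]=(im[y:y+h,x:x+w].max(2)<70)*255
    ct=max(cv2.findContours(m,cv2.RETR_EXTERNAL,cv2.CHAIN_APPROX_NONE)[0],key=cv2.contourArea)
    P=ray(c,ct[:,0],0.01)[:,:2].astype(np.float32)
    r=cv2.minAreaRect(P); print(n,r, cv2.boxPoints(r).round(3).tolist())
    out.append(cv2.resize(im[y:y+h,x:x+w],(400,300),interpolation=cv2.INTER_CUBIC))
    hsv=cv2.cvtColor(im,cv2.COLOR_BGR2HSV)
    red=((hsv[...,0]<6)|(hsv[...,0]>174))&(hsv[...,1]>170)&(hsv[...,2]>90); red[:y]=0;red[y+h:]=0;red[:,:x]=0;red[:,x+w:]=0
    ys,xs=np.nonzero(red); print("red",len(xs),xs.min(),xs.max(),ys.min(),ys.max(), ray(c,[(xs[ys<=ys.min()+1].mean(),ys.min())],.11))
cv2.imwrite("pics/crop1.png",np.hstack(out))
E
```

```text
scene ((0.5508055686950684, -0.05054973065853119), (0.248017817735672, 0.2624233067035675), 7.754441261291504) [[0.4099999964237213, 0.06300000101327896], [0.44600000977516174, -0.19699999690055847], [0.6909999847412109, -0.164000004529953], [0.656000018119812, 0.09600000083446503]]
red 44 264 272 216 224 [[ 0.53264723 -0.09495444  0.11      ]]
side ((0.5473448634147644, -0.05216781795024872), (0.24487194418907166, 0.2561253607273102), 7.809062957763672) [[0.4090000092983246, 0.057999998331069946], [0.4429999887943268, -0.19599999487400055], [0.6859999895095825, -0.16200000047683716], [0.6510000228881836, 0.09099999815225601]]
red 70 286 302 229 239 [[ 0.51998272 -0.10641374  0.11      ]]
```

View pics/crop1.png

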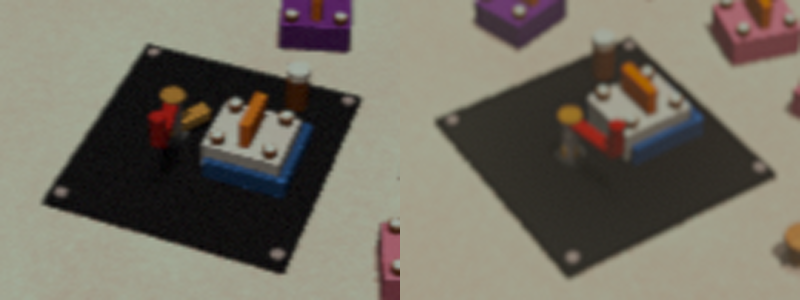

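Crop: left (scene), the red post is at (160,120) with the brass knob at (172,95) and the fin at (253,120). Right (side), the lever runs from the knob (570,115) to the post (616,130). The dog has not yet turned in front of the block.

Run:
```python
from h import *
c=cam("scene"); d=cam("side")
O=np.array([.5936,-.0452]); a=np.radians(7.8); ex=np.array([np.cos(a),np.sin(a)]); ey=np.array([-ex[1],ex[0]])
S=O-.083*ex; print("screw",S)
for n,k,p in (("scene",c,(266.4,215)),("side",d,(300.6,229.7))):
    P=ray(k,p,.11)[0,:2]; v=P-S; print(n,P,np.hypot(*v),"ang in cradle",np.degrees(np.arctan2(v@ey,v@ex)))
    print("exp screw",proj(k,[*S,.09]))
print("bottle",ray(c,(205,348),0),ray(d,(376,352),0),"beaker",ray(c,(165,315),0),"jar",ray(c,(320,148),0),"mantle",ray(c,(385,128),0),"box",ray(c,(310,92),0),"stopper",ray(c,(278,297),0))
s=env.state(); print(Ro.from_quat(s["tcp_rot"]).as_matrix().round(2)); w=cam("wrist"); print(w["tool_from_camera"],w["fx"])
# tool y along world +x-ish (cradle x): x down; choose both half turns
for sg in (1,-1):
    y=sg*np.array([*ex,0]); x=np.array([0,0,-1.]); R=np.c_[x,y,np.cross(x,y)]
    move([*(S+.02*ex),.30],R)
```

```text
screw [ 0.51136793 -0.05646439]
scene [ 0.52232159 -0.09605583] 0.0410787616460894 ang in cradle -82.33496737108877
exp screw [[270.17999115 210.13366669]]
side [ 0.53296038 -0.11558382] 0.06293918422690464 ang in cradle -77.73606314334096
exp screw [[284.00598693 223.60659504]]
bottle [[ 0.56585799 -0.47123387  0.        ]] [[ 0.56131964 -0.46489279  0.        ]] beaker [[ 0.41918032 -0.44892195  0.        ]] jar [[0.46126783 0.41650196 0.        ]] mantle [[0.64094264 0.67885039 0.        ]] box [[0.22805107 0.80151324 0.        ]] stopper [[ 0.65159643 -0.25825894  0.        ]]
[[-0.    0.37  0.93]
 [-0.    0.93 -0.37]
 [-1.   -0.   -0.  ]]
[[ 5.39504799e-04 -2.82640681e-01  9.59225706e-01 -1.61678148e-01]
 [ 9.99999717e-01 -3.51312648e-04 -6.65953684e-04 -4.69119253e-04]
 [ 5.25213725e-04  9.59225793e-01  2.82640412e-01 -7.77079695e-02]
 [ 0.00000000e+00  0.00000000e+00  0.00000000e+00  1.00000000e+00]] 336.4860887480522
move [-0.2584 -1.598   1.7124] [3.367e-01 1.000e-04 2.000e-04] pos [0.2299 0.581  0.2223] t 0.35
move [-0.2584 -1.598   1.7124] [-6.633e-01 -2.000e-04  1.000e-04] pos [0.2299 0.581  0.2223] t 0.35
```

arm_command(series=[-0.2,-0.8,0.86,0.337,0,0,0.5,-0.2,-0.8,0.86,0.337,0,0,0.5,-0.2,-0.8,0.86,0.337,0,0,0.5,-0.2,-0.8,0.86,0.337,0,0,0.5,-0.2,-0.8,0.86,0.337,0,0,0.5,-0.2,-0.8,0.86,0.337,0,0,0.5,-0.2,-0.8,0.86,0.337,0,0,0.5,-0.2,-0.8,0.86,0.337,0,0,0.5], grip_force=20)

```text
time: 1.15
tool_pos: [0.3839, 0.2592, 0.2839]
tcp_rot: [0.468, 0.53, -0.467, 0.532]
ft_force: [-0.0, 1.1, -0.4]
grip_width: 0.0446
```

Run:
```python
from h import *
a=np.radians(7.8); y=np.array([np.cos(a),np.sin(a),0]); x=np.array([0,0,-1.]); R=np.c_[x,y,np.cross(x,y)]
move([.531,-.06,.28],R)
```

```text
move [0.0154 0.3523 1.1174] [-0.0031  0.0004 -0.0009] pos [0.3839 0.2592 0.2839] t 1.15
```

arm_command(series=[0.015,0.37,1.0,-0.003,0,0,0.5,0.015,0.37,1.0,-0.003,0,0,0.5,0.015,0.37,1.0,-0.003,0,0,0.5,0.015,0.37,1.0,-0.003,0,0,0.5,0.015,0.37,1.0,-0.003,0,0,0.5,0.015,0.37,1.0,-0.003,0,0,0.5,0.015,0.37,1.0,-0.003,0,0,0.5,0.015,0.37,1.0,-0.003,0,0,0.5])

```text
time: 1.95
tool_pos: [0.5328, -0.0267, 0.2794]
tcp_rot: [0.466, 0.531, -0.465, 0.533]
ft_force: [1.1, 0.3, -0.8]
grip_width: 0.0432
```

Run:
```python
from h import *
w=cam("wrist"); im=w["image"]; cv2.imwrite("pics/w1.png",im); np.savez("w1.npz",**{k:np.array(v) for k,v in w.items()})
print(env.state()["tool_pos"])
a=np.radians(7.8); ex=np.array([np.cos(a),np.sin(a)]);O=np.array([.5936,-.0452])
print("screw",proj(w,[*(O-.083*ex),.08]),"fin",proj(w,[*O,.085]))
```

```text
[ 0.53207522 -0.02497088  0.27942946]
screw [[255.32960016 203.22644442]] fin [[330.35151009 204.19189398]]
```

View pics/w1.png

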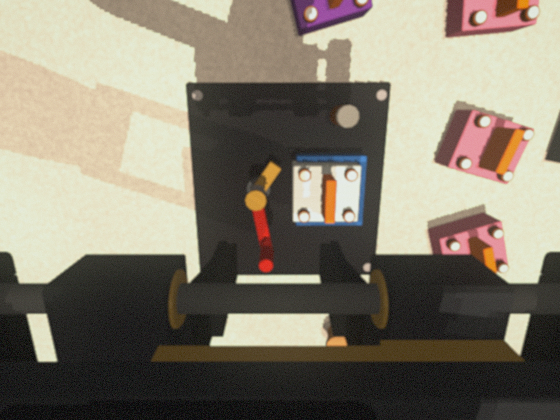

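The wrist view shows the knob at (256,200), the lever running down to the post top at (266,266), the brass dog at (271,174), and the fin at (330,200), all along the image axes. The grey spare vial is at (347,116).

Run:
```python
from h import *
w={k:v for k,v in np.load("w1.npz").items()}; im=w["image"]; hsv=cv2.cvtColor(im,cv2.COLOR_BGR2HSV)
H,Sa,V=[hsv[...,i].astype(int) for i in range(3)]
a=np.radians(7.8)
def blob(m,x0,x1,y0,y1):
    z=np.zeros(m.shape,np.uint8); z[y0:y1,x0:x1]=m[y0:y1,x0:x1]*255
    return max(cv2.findContours(z,cv2.RETR_EXTERNAL,cv2.CHAIN_APPROX_NONE)[0],key=cv2.contourArea)[:,0]
red=((H<5)|(H>174))&(Sa>150)&(V>60)
r=blob(red,230,300,190,285); print("red bbox",r.min(0),r.max(0))
z=np.zeros(red.shape,np.uint8); z[190:285,230:300]=red[190:285,230:300]; dt=cv2.distanceTransform(z,cv2.DIST_L2,5); _,m,_,p=cv2.minMaxLoc(dt); print("post px",p,m)
P=ray(w,p,.11)[0]; print("post",P)
orn=(H>=5)&(H<25)&(Sa>130)&(V>90)
f=blob(orn,315,345,170,235); fr=cv2.minAreaRect(f); print("fin",fr, ray(w,fr[0],.085))
k=blob(orn,243,272,186,216); kr=cv2.minEnclosingCircle(k); print("knob",kr,[ray(w,kr[0],zz)[0,:2] for zz in (.075,.09)])
# block top: white/grey mask
bl=(hsv[...,1]<60)&(V>110); b=blob(bl,285,372,150,232); br=cv2.minAreaRect(ray(w,b,.05)[:,:2].astype(np.float32)); print("block top",br)
pl=blob((V<70),180,395,75,285);q=ray(w,pl,.01)[:,:2]; q=q[q[:,1]>-.15]
scr=[(197,95),(382,95),(367,267)]; print("plate screws",ray(w,scr,.01)[:,:2])
S=np.array([.5114,-.0565]); v=P[:2]-S; print("rad",np.hypot(*v),"cradle ang",np.degrees(np.arctan2(v[1],v[0])-a))
```

```text
red bbox [252 209] [273 272]
post px (266, 265) 7.1937994956970215
post [ 0.53157199 -0.11524493  0.11      ]
fin ((329.0, 198.5), (47.0, 12.0), 90.0) [[ 0.59098338 -0.03898801  0.085     ]]
knob ((255.21681213378906, 200.7212371826172), 11.407322883605957) [array([ 0.51076401, -0.05502914]), array([ 0.51121363, -0.05072793])]
block top ((0.5929312705993652, -0.043108873069286346), (0.08109110593795776, 0.07307665795087814), 7.856378078460693)
plate screws [[ 0.42348625  0.04970798]
 [ 0.6466971   0.07954251]
 [ 0.67639987 -0.14950652]]
rad 0.06211179843943812 cradle ang -78.84841638209292
```

```bash
cat >> h.py <<'E'
def Rdown(deg):
    a=np.radians(deg); y=np.array([np.cos(a),np.sin(a),0]); x=np.array([0,0,-1.]); return np.c_[x,y,np.cross(x,y)]
E
python3 - <<'E'
from h import *
move([.5318,-.116,.14],Rdown(17.8)); move([.5318,-.116,.077],Rdown(17.8))
E
```

```text
move [ 0.4648 -0.0424  0.3003] [-0.0561  0.0002 -0.0006] pos [ 0.5321 -0.025   0.2794] t 2.0
move [ 0.6748 -0.0428  0.3002] [-0.0561  0.0002 -0.0006] pos [ 0.5321 -0.025   0.2794] t 2.0
```

arm_command(series=[0.25,-0.0424,0.3003,-0.056,0,0,0.5,0.25,-0.0424,0.3003,-0.056,0,0,0.5,0.465,-0.0424,0.3003,-0.056,0,0,0.5,0.465,-0.0424,0.3003,-0.056,0,0,0.5,0.465,-0.0426,0.3003,-0.056,0,0,0.5,0.57,-0.0426,0.3003,-0.056,0,0,0.5,0.674,-0.0428,0.3,-0.056,0,0,0.5,0.674,-0.0428,0.3,-0.056,0,0,0.5])

```text
time: 2.8
tool_pos: [0.5297, -0.1134, 0.0752]
tcp_rot: [0.416, 0.573, -0.416, 0.57]
ft_force: [-0.7, 0.5, -0.5]
grip_width: 0.0436
```

Run:
```python
from h import *
w=cam("wrist"); cv2.imwrite("pics/w2.png",w["image"]); s=env.state();print(s["tool_pos"],s["ft_force"],s["grip_width"])
print(proj(w,[.5318,-.116,.11]))
```

```text
[ 0.53122201 -0.11412374  0.07737058] [ 0.65933569 -0.37410653  0.4900392 ] 0.043436843760733736
[[281.59467655 301.60917231]]
```

View pics/w2.png

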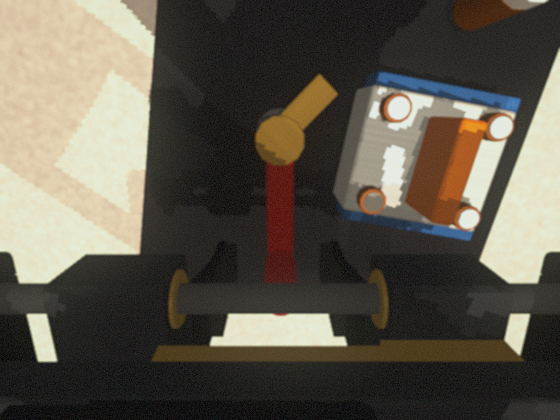

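The view shows the lever straight down the image, with the post centred between the jaws at (281,300). Nothing is touching, so I close on the post.

arm_command(series=[0,0,0,0,0,0,1,0,0,0,0,0,0,1,0,0,0,0,0,0,1,0,0,0,0,0,0,1,0,0,0,0,0,0,1,0,0,0,0,0,0,1], grip_force=30)

```text
time: 3.45
tool_pos: [0.5316, -0.1145, 0.0782]
tcp_rot: [0.416, 0.572, -0.416, 0.572]
ft_force: [-1.7, -0.4, 5.5]
grip_width: 0.0151
```

```bash
cat >> h.py <<'E'
S=np.array([.5123,-.0550])
def arc(th, n, dyaw=True, rad=None):
    """rows turning the held post clockwise by th about S in n rows, shares from the present pose"""
    s=env.state(); R0=Ro.from_quat(s["tcp_rot"]); v=s["tool_pos"][:2]-S; r0=np.hypot(*v); ph=np.arctan2(v[1],v[0])
    for i in range(1,n+1):
        p=S+(rad or r0)*np.array([np.cos(ph-th*i/n),np.sin(ph-th*i/n)]); d=R0.inv().apply([*(p-s["tool_pos"][:2]),0])/.3
        print(np.round(d,4).tolist(), round(th*i/n/np.pi,4))
    print("r",r0,"ang",np.degrees(ph),"F",s["ft_force"],s["moment"],"w",s["grip_width"],"t",s["time"], "z",s["tool_pos"][2])
E
python3 -c "
from h import *
arc(.6,8)"
```

```text
[-0.0, -0.0156, -0.0006] 0.0239
[-0.0, -0.0312, -0.0023] 0.0477
[-0.0, -0.0465, -0.0052] 0.0716
[-0.0, -0.0617, -0.0093] 0.0955
[-0.0, -0.0764, -0.0144] 0.1194
[-0.0, -0.0908, -0.0207] 0.1432
[-0.0001, -0.1046, -0.028] 0.1671
[-0.0001, -0.1178, -0.0363] 0.191
r 0.06258078308175691 ang -72.06100168369309 F [-1.69769445 -0.38410575  5.53739808] [-0.19386887  0.39568772  0.02121748] w 0.015111393747363335 t 3.45 z 0.0782291392625632
```

arm_command(series=[0,-0.0156,-0.0006,0.0239,0,0,1,0,-0.0312,-0.0023,0.0477,0,0,1,0,-0.0465,-0.0052,0.0716,0,0,1,0,-0.0617,-0.0093,0.0955,0,0,1,0,-0.0764,-0.0144,0.1194,0,0,1,0,-0.0908,-0.0207,0.1432,0,0,1,0,-0.1046,-0.028,0.1671,0,0,1,0,-0.1178,-0.0363,0.191,0,0,1], grip_force=20)

```text
time: 4.25
tool_pos: [0.4948, -0.1155, 0.0784]
tcp_rot: [0.567, 0.422, -0.567, 0.423]
ft_force: [0.6, -1.1, 1.5]
grip_width: 0.0157
```

```bash
python3 -c "
from h import *
arc(.2,4)"
```

```text
[-0.0, -0.0105, -0.0002] 0.0159
[-0.0, -0.021, -0.0009] 0.0318
[-0.0, -0.0314, -0.0021] 0.0477
[-0.0001, -0.0418, -0.0038] 0.0637
r 0.06300197562507995 ang -106.14272070589925 F [ 0.61795917 -1.06086697  1.48315367] [-0.38499292  0.04142297  0.11447306] w 0.015703243791611046 t 4.25 z 0.07839745849493762
```

arm_command(series=[0,-0.0105,-0.0002,0.0159,0,0,1,0,-0.021,-0.0009,0.0318,0,0,1,0,-0.0314,-0.0021,0.0477,0,0,1,0,-0.0418,-0.0038,0.0637,0,0,1,0,-0.052,-0.006,0.0796,0,0,1,0,-0.052,-0.006,0.0796,0,0,1])

```text
time: 4.85
tool_pos: [0.4799, -0.1094, 0.0784]
tcp_rot: [0.616, 0.348, -0.615, 0.348]
ft_force: [-1.6, -1.0, 1.7]
grip_width: 0.0152
```

```bash
python3 -c "
from h import *
arc(.16,8)"
```

```text
[-0.0, -0.0042, -0.0] 0.0064
[-0.0, -0.0084, -0.0001] 0.0127
[-0.0, -0.0127, -0.0003] 0.0191
[-0.0, -0.0169, -0.0006] 0.0255
[-0.0, -0.0211, -0.001] 0.0318
[-0.0, -0.0253, -0.0014] 0.0382
[-0.0, -0.0295, -0.0019] 0.0446
[-0.0, -0.0336, -0.0025] 0.0509
r 0.06333061776971657 ang -120.73189702478305 F [-1.64317398 -0.98329677  1.73246577] [-0.31024442  0.49105199  0.08386023] w 0.01523924280243236 t 4.85 z 0.0783795959226235
```

arm_command(series=[0,-0.0042,0,0.0064,0,0,1,0,-0.0084,-0.0001,0.0127,0,0,1,0,-0.0127,-0.0003,0.0191,0,0,1,0,-0.0145,-0.0004,0.022,0,0,1,0,-0.0145,-0.0004,0.022,0,0,1])

```text
time: 5.35
tool_pos: [0.4762, -0.1072, 0.0784]
tcp_rot: [0.627, 0.326, -0.627, 0.327]
ft_force: [-1.4, -2.6, 1.7]
grip_width: 0.0154
```

```bash
cat >> h.py <<'E'
def load():
    s=env.state(); v=s["tool_pos"][:2]-S; u=v/np.hypot(*v); t=np.array([u[1],-u[0]])  # clockwise tangent
    f=s["ft_force"]; print("Ft",round(-f[:2]@t,2),"Fr",round(f[:2]@u,2),"Fz",round(f[2],2),"ang",round(np.degrees(np.arctan2(v[1],v[0])),2),"r",round(np.hypot(*v),4),"t",s["time"],"yaw",(Ro.from_quat(s["tcp_rot"]).as_matrix()[:2,1]).round(3),"mz",round(s["moment"][2],3))
E
python3 -c "
from h import *
load()"
```

```text
Ft 0.31 Fr 2.91 Fz 1.68 ang -124.66 r 0.0634 t 5.35 yaw [ 0.819 -0.573] mz 0.124
```

arm_command(series=[0,-0.0017,0,0.0026,0,0,1,0,-0.0034,0,0.005,0,0,1,0,-0.0034,0,0.005,0,0,1])

```text
time: 5.65
tool_pos: [0.4754, -0.1066, 0.0784]
tcp_rot: [0.63, 0.321, -0.63, 0.322]
ft_force: [-0.6, -1.9, 0.7]
grip_width: 0.0151
```

```bash
python3 -c "
from h import *
load()"
```

```text
Ft 0.67 Fr 1.92 Fz 0.74 ang -125.62 r 0.0634 t 5.65 yaw [ 0.81  -0.586] mz 0.125
```

arm_command(series=[0,-0.0017,0,0.0026,0,0,1,0,-0.0034,0,0.005,0,0,1,0,-0.0034,0,0.005,0,0,1])

```text
time: 5.95
tool_pos: [0.4745, -0.1059, 0.0784]
tcp_rot: [0.632, 0.316, -0.632, 0.317]
ft_force: [-0.8, -1.5, 1.0]
grip_width: 0.0155
```

```bash
python3 -c "
from h import *
load()"
```

```text
Ft 0.25 Fr 1.67 Fz 1.02 ang -126.57 r 0.0634 t 5.95 yaw [ 0.801 -0.599] mz 0.15
```

arm_command(series=[0,-0.0014,0,0.002,0,0,1,0,-0.0027,0,0.004,0,0,1,0,-0.0027,0,0.004,0,0,1])

```text
time: 6.25
tool_pos: [0.4738, -0.1055, 0.0784]
tcp_rot: [0.634, 0.312, -0.634, 0.313]
ft_force: [0.3, -1.6, 0.1]
grip_width: 0.0153
```

```bash
python3 -c "
from h import *
load()"
```

```text
Ft 1.22 Fr 1.14 Fz 0.12 ang -127.32 r 0.0635 t 6.25 yaw [ 0.793 -0.609] mz 0.092
```

arm_command(series=[0,-0.0014,0,0.002,0,0,1,0,-0.0027,0,0.004,0,0,1,0,-0.0027,0,0.004,0,0,1])

```text
time: 6.55
tool_pos: [0.4731, -0.105, 0.0784]
tcp_rot: [0.636, 0.308, -0.636, 0.309]
ft_force: [-0.5, -2.7, 0.5]
grip_width: 0.0154
```

```bash
python3 -c "
from h import *
load()"
```

```text
Ft 1.26 Fr 2.39 Fz 0.49 ang -128.08 r 0.0635 t 6.55 yaw [ 0.785 -0.62 ] mz 0.074
```

arm_command(series=[0,-0.0014,0,0.002,0,0,1,0,-0.0027,0,0.004,0,0,1,0,-0.0027,0,0.004,0,0,1])

```text
time: 6.85
tool_pos: [0.4726, -0.1046, 0.0784]
tcp_rot: [0.638, 0.304, -0.638, 0.305]
ft_force: [0.1, -2.7, -0.4]
grip_width: 0.0151
```

```bash
python3 -c "
from h import *
load()"
```

```text
Ft 1.78 Fr 2.04 Fz -0.41 ang -128.71 r 0.0635 t 6.85 yaw [ 0.777 -0.63 ] mz 0.207
```

arm_command(series=[0,-0.0014,0,0.002,0,0,1,0,-0.0027,0,0.004,0,0,1,0,-0.0027,0,0.004,0,0,1])

```text
time: 7.15
tool_pos: [0.4723, -0.1043, 0.0785]
tcp_rot: [0.641, 0.299, -0.64, 0.301]
ft_force: [2.4, -4.2, -1.8]
grip_width: 0.0155
```

```bash
python3 -c "
from h import *
load()"
```

```text
Ft 4.49 Fr 1.73 Fz -1.75 ang -129.03 r 0.0634 t 7.15 yaw [ 0.769 -0.639] mz 0.148
```

arm_command(series=[0,-0.002,0,0,0,0,1,0,-0.004,0,0,0,0,1,0,-0.004,0,0,0,0,1])

```text
time: 7.45
tool_pos: [0.4721, -0.1041, 0.0785]
tcp_rot: [0.641, 0.299, -0.639, 0.302]
ft_force: [4.7, -6.0, -5.3]
grip_width: 0.0154
```

```bash
python3 -c "
from h import *
load()"
```

```text
Ft 7.47 Fr 1.7 Fz -5.32 ang -129.3 r 0.0634 t 7.45 yaw [ 0.769 -0.639] mz 0.167
```

arm_command(series=[0,-0.004,0,0,0,0,1,0,-0.005,0,0,0,0,1,0,-0.0057,0,0,0,0,1,0,-0.0057,0,0,0,0,1])

```text
time: 7.85
tool_pos: [0.472, -0.1039, 0.0786]
tcp_rot: [0.642, 0.298, -0.639, 0.303]
ft_force: [5.9, -7.0, -7.4]
grip_width: 0.015
```

```bash
python3 -c "
from h import *
load()"
```

```text
Ft 9.0 Fr 1.7 Fz -7.39 ang -129.51 r 0.0634 t 7.85 yaw [ 0.769 -0.639] mz 0.154
```

arm_command(series=[0.001,-0.006,0,0,0,0,1,0.001,-0.0072,0,0,0,0,1,0.001,-0.0072,0,0,0,0,1,0.001,-0.0072,0,0,0,0,1])

```text
time: 8.25
tool_pos: [0.4719, -0.1038, 0.0786]
tcp_rot: [0.642, 0.296, -0.638, 0.304]
ft_force: [7.7, -7.4, -7.0]
grip_width: 0.0153
```

```bash
python3 -c "
from h import *
load()"
```

```text
Ft 10.67 Fr 0.82 Fz -7.01 ang -129.62 r 0.0633 t 8.25 yaw [ 0.769 -0.64 ] mz 0.16
```

```bash
cat >> h.py <<'E'
def avg(n=8):
    L=[]
    for i in range(n):
        vision.read_camera("side"); s=env.state(); v=s["tool_pos"][:2]-S; r=np.hypot(*v); t=np.array([v[1],-v[0]])/r; f=s["ft_force"]
        ft=-f[:2]@t; L.append([ft,f[:2]@v/r,f[2],*s["moment"],ft*.065,ft*r+s["moment"][2],*s["tool_pos"][:2]])
    L=np.array(L); print("Ft Fr Fz mx my mz | Ft*.065, Ft*r+mz | pos\n",L.mean(0).round(4),"\nstd",L.std(0).round(4),"\n",L[:,0].round(1),L[:,5].round(2),"t",s["time"])
E
python3 -c "
from h import *
avg()"
```

```text
Ft Fr Fz mx my mz | Ft*.065, Ft*r+mz | pos
 [10.7019  1.6139 -6.7917 -1.3771 -1.0095  0.1621  0.6956  0.84    0.4719
 -0.1038] 
std [0.4547 0.4752 0.4649 0.0257 0.0277 0.0218 0.0296 0.0173 0.     0.    ] 
 [ 9.7 11.2 10.8 11.1 10.9 10.5 10.4 11.1] [0.2  0.16 0.18 0.16 0.15 0.16 0.18 0.12] t 8.65
```

arm_command(series=[0.001,-0.0066,0,-0.003,0,0,1,0.001,-0.0066,0,-0.006,0,0,1,0.001,-0.0066,0,-0.006,0,0,1])

```text
time: 8.95
tool_pos: [0.472, -0.1039, 0.0786]
tcp_rot: [0.64, 0.301, -0.634, 0.311]
ft_force: [6.6, -8.4, -6.7]
grip_width: 0.0156
```

```bash
python3 -c "
from h import *
avg(6)"
```

```text
Ft Fr Fz mx my mz | Ft*.065, Ft*r+mz | pos
 [10.8633  1.2832 -6.9128 -1.3499 -0.9882  0.0362  0.7061  0.7242  0.472
 -0.1039] 
std [0.5298 0.5792 0.56   0.0228 0.0154 0.03   0.0344 0.0536 0.     0.    ] 
 [11.2 10.9 10.3 11.8 10.4 10.6] [ 0.08  0.02  0.03  0.04 -0.02  0.06] t 9.25
```

arm_command(series=[0.001,-0.0073,0,0,0,0,1,0.001,-0.008,0,0,0,0,1,0.001,-0.008,0,0,0,0,1])

```text
time: 9.55
tool_pos: [0.4719, -0.1038, 0.0787]
tcp_rot: [0.641, 0.299, -0.633, 0.313]
ft_force: [8.2, -8.7, -8.6]
grip_width: 0.0156
```

```bash
python3 -c "
from h import *
avg(8)"
```

```text
Ft Fr Fz mx my mz | Ft*.065, Ft*r+mz | pos
 [12.1892  1.3262 -7.8431 -1.3846 -1.088   0.0398  0.7923  0.8117  0.4719
 -0.1038] 
std [0.5408 0.3533 0.4197 0.0323 0.0249 0.035  0.0352 0.0435 0.     0.    ] 
 [11.4 12.9 12.1 12.6 12.6 11.6 12.6 11.7] [ 0.02  0.03  0.1   0.01 -0.02  0.05  0.08  0.05] t 9.95
```

```bash
python3 -c "
from h import *
avg(46)
w=cam('wrist'); cv2.imwrite('pics/w3.png',w['image'])"
```

```text
Ft Fr Fz mx my mz | Ft*.065, Ft*r+mz | pos
 [12.2648  1.2574 -8.0098 -1.3897 -1.0979  0.043   0.7972  0.8198  0.4719
 -0.1038] 
std [0.482  0.5587 0.5161 0.0293 0.0277 0.036  0.0313 0.052  0.     0.    ] 
 [12.2 11.9 12.2 12.6 13.2 11.9 12.5 13.5 12.3 11.9 12.3 11.  12.2 11.7
 11.1 12.2 12.2 12.2 12.  12.3 12.7 12.3 12.2 12.  12.  12.2 11.6 11.8
 12.1 12.3 12.1 13.  12.7 11.9 12.6 13.3 12.7 12.4 11.9 12.6 12.1 12.2
 12.  12.3 13.  12.5] [ 0.1   0.07  0.05  0.03  0.09  0.04  0.05  0.04  0.07  0.05 -0.01 -0.05
  0.1   0.08  0.06 -0.03  0.07  0.04  0.02  0.01  0.03  0.05  0.05  0.05
  0.06  0.01  0.09 -0.03 -0.01  0.01  0.04  0.06  0.08  0.04  0.06  0.04
  0.09  0.08  0.02  0.02  0.03  0.08  0.    0.09  0.07 -0.01] t 12.25
```

View pics/w3.png

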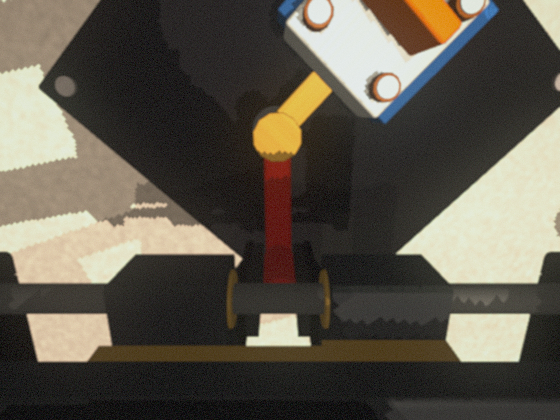

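The dog (300,100) now points squarely at the block's front face, with the lever straight down to the held post. The load held at about 0.80 N m for 2.3 s. I'll unload gently and open.

arm_command(series=[0,-0.003,0,0,0,0,1,0,0,0,0,0,0,1,0,0.0023,0,0,0,0,1,0,0.0023,0,0,0,0,1,0,0.0023,0,0,0,0,0.5,0,0.0023,0,0,0,0,0.5,0,0.0023,0,0,0,0,0.5,0,0.0023,0,0,0,0,0.5])

```text
time: 13.1
tool_pos: [0.4722, -0.1038, 0.0786]
tcp_rot: [0.641, 0.3, -0.634, 0.312]
ft_force: [-0.7, 0.6, 0.2]
grip_width: 0.0385
```

Run:
```python
from h import *
load(); s=env.state(); print(s["ft_force"],s["grip_width"],s["tool_pos"])
O=np.array([.594,-.0436])
move([*s["tool_pos"][:2],.17],Rdown(7.6)); move([*(O-[.0,.0]),.17],Rdown(7.6))
```

```text
Ft -0.96 Fr -0.05 Fz 0.17 ang -129.43 r 0.0632 t 13.1 yaw [ 0.78  -0.626] mz 0.023
[-0.7074621   0.64414222  0.17035674] 0.03848236765080699 [ 0.4721799  -0.1037844   0.07855105]
move [-0.3048  0.0064 -0.0007] [-0.2574  0.0021 -0.0066] pos [ 0.4722 -0.1038  0.0786] t 13.1
move [-0.2999  0.1976 -0.4112] [-0.2574  0.0021 -0.0066] pos [ 0.4722 -0.1038  0.0786] t 13.1
```

arm_command(series=[-0.15,0.003,0,0,0,0,0.5,-0.3,0.006,0,0,0,0,0.5,-0.4,0.08,-0.12,-0.04,0,-0.002,0.5,-0.4,0.14,-0.28,-0.09,0,-0.003,0.5,-0.4,0.197,-0.41,-0.14,0.001,-0.005,0.5,-0.4,0.197,-0.41,-0.19,0.002,-0.006,0.5,-0.4,0.197,-0.41,-0.235,0.002,-0.0066,0.5,-0.4,0.197,-0.41,-0.2574,0.002,-0.0066,0.5])

```text
time: 13.9
tool_pos: [0.5931, -0.0428, 0.1993]
tcp_rot: [0.464, 0.534, -0.464, 0.533]
ft_force: [-0.9, 0.1, -0.5]
grip_width: 0.0434
```

Run:
```python
from h import *
cam("wrist"); w=cam("wrist"); s=env.state(); im=w["image"]; cv2.imwrite("pics/w4.png",im); np.savez("w4.npz",**{k:np.array(v) for k,v in w.items()})
print(s["tool_pos"],s["grip_width"], Ro.from_quat(s["tcp_rot"]).as_matrix().round(3).tolist(), proj(w,[.594,-.0436,.085]),proj(w,[.5118,-.0545,.08]))
```

```text
[ 0.59292167 -0.04305432  0.19963847] 0.04349360406936175 [[-0.001, 0.991, 0.133], [0.0, 0.133, -0.991], [-1.0, -0.001, -0.0]] [[279.69886811 201.9668272 ]] [[184.01361599 199.57314751]]
```

View pics/w4.png

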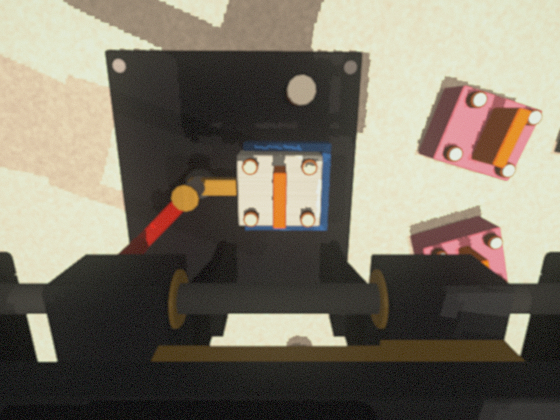

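The lever points to the seated direction and the dog (220,188) faces the block square on. The fin (280,200) sits centred between the jaws with the vials clear on both sides. Descending.

Run:
```python
from h import *
move([.5938,-.0434,.057],Rdown(7.6))
```

```text
move [0.4755 0.0032 0.0017] [ 0.0003 -0.0001  0.0003] pos [ 0.5929 -0.0431  0.1996] t 14.0
```

arm_command(series=[0.14,0.003,0.002,0,0,0,0.5,0.28,0.003,0.002,0,0,0,0.5,0.36,0.003,0.002,0,0,0,0.5,0.42,0.003,0.002,0,0,0,0.5,0.475,0.003,0.002,0,0,0,0.5,0.475,0.003,0.002,0,0,0,0.5,0.475,0.003,0.002,0,0,0,0.5])

```text
time: 14.7
tool_pos: [0.594, -0.0435, 0.0575]
tcp_rot: [0.466, 0.532, -0.466, 0.532]
ft_force: [-0.2, -1.2, 0.3]
grip_width: 0.0436
```

Run:
```python
from h import *
s=env.state(); print(s["tool_pos"],s["ft_force"],s["grip_width"])
```

```text
[ 0.59396167 -0.04351713  0.05750335] [-0.17195486 -1.23236102  0.2766472 ] 0.043565419793005156
```

arm_command(series=[0,0,0,0,0,0,1,0,0,0,0,0,0,1,0,0,0,0,0,0,1,0,0,0,0,0,0,1,0,0,0,0,0,0,1,0,0,0,0,0,0,1,0,0,0,0,0,0,1], grip_force=30)

```text
time: 15.4
tool_pos: [0.594, -0.0435, 0.0578]
tcp_rot: [0.466, 0.532, -0.466, 0.532]
ft_force: [-1.4, 0.7, 3.2]
grip_width: 0.0117
```

```bash
cat >> h.py <<'E'
def pull(n=4):
    L=[]
    for i in range(n):
        vision.read_camera("side"); s=env.state(); y=Ro.from_quat(s["tcp_rot"]).as_matrix()[:,1]; f=s["ft_force"]; L.append([f@y,f[:2]@[-y[1],y[0]],f[2],*s["moment"],*s["tool_pos"]])
    L=np.array(L); print("pull(+ = resisted) Fside Fz m pos",L.mean(0).round(4),"\n",L[:,0].round(1),"w",s["grip_width"],"t",s["time"],"q",s["tcp_rot"].round(3))
E
python3 -c "
from h import *
pull(3)"
```

```text
pull(+ = resisted) Fside Fz m pos [-1.8375e+00  2.2390e-01  3.5145e+00 -2.1800e-02  2.5620e-01  1.6000e-03
  5.9400e-01 -4.3500e-02  5.7800e-02] 
 [-2.  -1.3 -2.2] w 0.011909003087400007 t 15.55 q [ 0.466  0.532 -0.466  0.532]
```

arm_command(series=[0,-0.002,0,0,0,0,1,0,-0.004,0,0,0,0,1,0,-0.006,0,0,0,0,1,0,-0.008,0,0,0,0,1,0,-0.008,0,0,0,0,1])

```text
time: 16.05
tool_pos: [0.5917, -0.044, 0.0578]
tcp_rot: [0.466, 0.532, -0.466, 0.532]
ft_force: [1.3, -0.3, -0.8]
grip_width: 0.012
```

```bash
python3 -c "
from h import *
pull(3)"
```

```text
pull(+ = resisted) Fside Fz m pos [ 2.7105 -0.6602 -0.4115 -0.0684 -0.4097  0.0301  0.5917 -0.0439  0.0578] 
 [2.6 2.7 2.9] w 0.011731181451681805 t 16.2 q [ 0.466  0.532 -0.466  0.532]
```

Sliding freely at about 3 N. I'll continue in small steps.

arm_command(series=[0,-0.002,0,0,0,0,1,0,-0.0035,0,0,0,0,1,0,-0.005,0,0,0,0,1,0,-0.005,0,0,0,0,1])

```text
time: 16.6
tool_pos: [0.5906, -0.0441, 0.0579]
tcp_rot: [0.466, 0.532, -0.466, 0.532]
ft_force: [4.8, 1.3, -2.2]
grip_width: 0.0119
```

```bash
python3 -c "
from h import *
pull(3)"
```

```text
pull(+ = resisted) Fside Fz m pos [ 4.2763  0.5434 -2.1368 -0.0177 -0.8751 -0.027   0.5905 -0.0441  0.0579] 
 [4.5 4.4 3.9] w 0.011738892537601051 t 16.75 q [ 0.466  0.532 -0.466  0.532]
```

arm_command(series=[0,-0.002,0,0,0,0,1,0,-0.0035,0,0,0,0,1,0,-0.005,0,0,0,0,1,0,-0.005,0,0,0,0,1])

```text
time: 17.15
tool_pos: [0.5903, -0.0441, 0.0581]
tcp_rot: [0.467, 0.531, -0.465, 0.533]
ft_force: [8.2, 1.8, -4.1]
grip_width: 0.0113
```

```bash
python3 -c "
from h import *
pull(3)"
```

```text
pull(+ = resisted) Fside Fz m pos [ 7.9195e+00 -7.9230e-01 -4.1618e+00  1.6870e-01 -1.5565e+00  3.9000e-03
  5.9030e-01 -4.4200e-02  5.8100e-02] 
 [8.  7.9 7.9] w 0.01195881060752527 t 17.3 q [ 0.467  0.531 -0.465  0.533]
```

arm_command(series=[0.001,-0.006,0,0,0,0,1,0.001,-0.007,0,0,0,0,1,0.001,-0.0076,0,0,0,0,1,0.001,-0.0076,0,0,0,0,1])

```text
time: 17.7
tool_pos: [0.5901, -0.0442, 0.0584]
tcp_rot: [0.468, 0.53, -0.464, 0.534]
ft_force: [10.4, 1.9, -5.8]
grip_width: 0.0122
```

```bash
python3 -c "
from h import *
pull(5)"
```

```text
pull(+ = resisted) Fside Fz m pos [ 9.6264e+00  3.7800e-01 -4.7054e+00  2.6100e-01 -1.9653e+00 -8.1000e-03
  5.9010e-01 -4.4200e-02  5.8400e-02] 
 [ 9.2 10.   8.9 10.2  9.8] w 0.011588785548907651 t 17.95 q [ 0.468  0.53  -0.464  0.534]
```

arm_command(series=[0.001,-0.008,0,0,0,-0.001,1,0.001,-0.009,0,0,0,-0.002,1,0.001,-0.01,0,0,0,-0.002,1,0.001,-0.01,0,0,0,-0.002,1])

```text
time: 18.35
tool_pos: [0.5898, -0.0443, 0.0586]
tcp_rot: [0.468, 0.53, -0.464, 0.534]
ft_force: [13.0, 1.8, -7.1]
grip_width: 0.0121
```

```bash
python3 -c "
from h import *
pull(6)
print(Ro.from_quat(env.state()['tcp_rot']).as_matrix()[:,0].round(4))"
```

```text
pull(+ = resisted) Fside Fz m pos [ 1.22115e+01  4.14600e-01 -6.55350e+00  3.66300e-01 -2.52270e+00
 -8.50000e-03  5.89800e-01 -4.43000e-02  5.86000e-02] 
 [11.6 12.3 12.1 12.9 12.1 12.2] w 0.011497400455322136 t 18.65 q [ 0.468  0.53  -0.464  0.534]
[ 0.0076  0.     -1.    ]
```

```bash
python3 -c "
from h import *
pull(26)
c=cam('scene'); im=c['image'][180:285,215:345]; cv2.imwrite('pics/s5.png',cv2.resize(im,(780,600),interpolation=cv2.INTER_CUBIC))"
```

```text
pull(+ = resisted) Fside Fz m pos [ 1.21673e+01  3.82300e-01 -6.80310e+00  3.53000e-01 -2.52030e+00
 -6.20000e-03  5.89800e-01 -4.43000e-02  5.86000e-02] 
 [12.4 12.  12.6 12.3 11.4 12.9 12.6 13.  12.3 12.1 12.4 11.9 11.7 11.8
 11.6 12.3 12.1 11.9 12.3 12.7 11.7 11.7 13.  11.8 12.4 11.3] w 0.011622971026379242 t 19.95 q [ 0.468  0.53  -0.464  0.534]
```

View pics/s5.png

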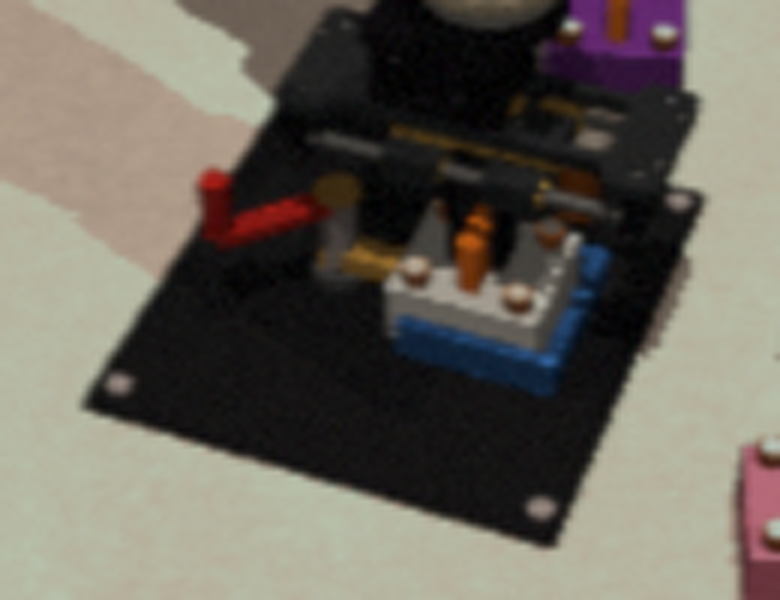

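The gripper holds the fin (470,240), the block's front rests on the dog (375,260), and the block is level in its pocket. I'll relax the pull, open, and lift clear.

arm_command(series=[0.001,-0.005,0,0,0,0,1,0.002,0,0,0,0,-0.001,1,0.002,0.001,0,0,0,-0.002,1,0.002,0.001,0,0,0,-0.002,1,0.002,0.001,0,0,0,-0.002,0.5,0.002,0.001,0,0,0,-0.002,0.5,0.002,0.001,0,0,0,-0.002,0.5,0.002,0.001,0,0,0,-0.002,0.5])

```text
time: 20.8
tool_pos: [0.5895, -0.0442, 0.0578]
tcp_rot: [0.466, 0.532, -0.466, 0.532]
ft_force: [0.4, -0.3, 0.1]
grip_width: 0.0359
```

Run:
```python
from h import *
s=env.state(); print(s["tool_pos"],s["ft_force"],s["grip_width"]); move([.590,-.0442,.20],Rdown(7.6))
```

```text
[ 0.58949544 -0.04422172  0.05781033] [ 0.37026565 -0.2561675   0.09283398] 0.03587390123449592
move [-0.474   0.0017  0.0005] [-0.0002  0.0002  0.    ] pos [ 0.5895 -0.0442  0.0578] t 20.8
```

arm_command(series=[0,0.001,0,0,0,0,0.5,-0.06,0.002,0,0,0,0,0.5,-0.15,0.002,0,0,0,0,0.5,-0.3,0.002,0,0,0,0,0.5,-0.45,0.002,0,0,0,0,0.5,-0.48,0.002,0,0,0,0,0.5,-0.48,0.002,0,0,0,0,0.5])

```text
time: 21.5
tool_pos: [0.5917, -0.0444, 0.2048]
tcp_rot: [0.467, 0.53, -0.465, 0.534]
ft_force: [0.2, 0.0, -0.7]
grip_width: 0.0433
```

Run:
```python
from h import *
w=cam("wrist"); s=env.state(); print(s["tool_pos"],s["ft_force"],s["grip_width"])
c=cam("scene")["image"][170:300,200:370]
cv2.imwrite("pics/end.png",np.hstack([cv2.resize(w["image"][30:300],(500,241)),cv2.resize(c,(300,241),interpolation=cv2.INTER_CUBIC)]))
```

```text
[ 0.59027471 -0.04411561  0.20220592] [ 0.84459954  0.50199583 -0.11081855] 0.04336735347964157
```

View pics/end.png

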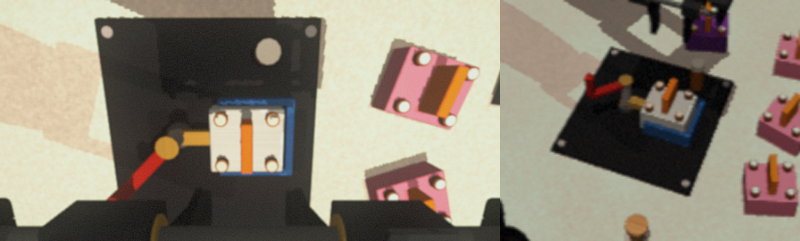

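The dog at (195,139) points straight at the block's front. The block sits upright in its pocket with the fin at (247,148), and the gripper is clear of everything. I'm handing in the job.

```bash
python3 -c "
from plant import ticket
print(ticket.close_job())"
```

```text
the job is handed in; nothing more can be done
None
```

The job is done and handed in at about 21.5 s of the 72 s allowed; no verdict is reported.

- **Seating:** I gripped the lever post and turned it about 57° (1.0 rad) clockwise until it stopped hard. The stop came within 2° of where I expected the seat. The pictures show the dog square in front of the block.
- **Load:** I held about 0.80 N m for over 2.3 s. Force times radius gave 0.797 N m, and adding the small gripper twist gave 0.82 N m. The highest noisy force sample was 13.5 N, which is about 0.88 N m. Before the hold, the gripper was also twisting the post by 0.16 N m, making the true load about 0.84 N m against the 0.70 N m the force alone showed. I turned the tool back to remove the twist before going on to 0.8 N m.
- **Pull test:** With the lever released, I pulled the fin towards the dog. It slid about 3.5 mm at 3–4 N and then stopped firmly. I held about 12.2 N for 1.6 s. The tool tilted by about 0.4° under that load and straightened when I relaxed it.
- **Final check:** The last pictures show the screw still seated, the block upright in its pocket and the gripper clear. Force readings are within noise, and nothing else in view looks disturbed.

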